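Load the implant activator's vial carousel

ROBOT

A 7-joint arm with a two-finger parallel gripper is mounted at the origin on the work surface. World frame = base frame: x ahead of the robot, y to its left, z up, the work surface at z = 0. Lengths are in m, angles in rad, forces in N, time in s.
With the tool pointing down it reaches from about 0.425 to 0.975 m from the base axis. Payload 16.7 kg.
Tool frame: the origin (TCP) lies between the finger pads; the fingertips stand 25 mm ahead of it and the grasp point (between the pads) lies 6 mm ahead of it; z points along the fingers, y is the direction in which the jaws open and shut (so a half turn about z gives the same grasp; the last joint's range is limited). The gripper opens to 85 mm and grips with 20 to 120 N. Pads are 22 mm wide; open, the fingers measure 114 mm over their backs; the gripper's body (76 mm by 85 mm) begins 54 mm behind the grasp point. The pads swing forward as they close: fully open they stand 13 mm farther back than shut.
Start: joints at [1.042, 0.426, 0.074, 1.606, -0.034, 1.111, -0.067], TCP at [0.25, -0.627, 0.256] pointing down, gripper open.
Joint ranges: [-2.85, 2.85], [-0.5, 2.14], [-1.23, 1.37], [0.21, 2.46], [-1.02, 4.16], [0.16, 2.05], [-2.73, 2.73]. Speed limits (rad/s): [1.89, 1.89, 2.39, 2.39, 3.01, 3.01, 3.01].

INTERFACE

Orientations are given as a 3x3 rotation matrix whose columns are the frame's x, y, z axes.
In Python, from bench import r gives the robot as it stands. Calls block until the motion is done:
- r.reach(position, orientation): joint-space move of the TCP to a pose.
- r.line_to(position, feed=0.15, rotation=None): straight line of the TCP; rotation=None keeps the orientation; feed is the mean speed in m/s.
- r.move_joints(angles): joint-space move.
- r.command_gripper(opening): finger opening in m; the grip force is fixed at half the most; returns when the fingers have stopped.
- r.hold(seconds).
- r.solve_ik(position, orientation): joint angles nearest the present ones, or None.
- r.sense(): the state.
- r.get_image(name): name is "scene" or "top"; returns (picture, depth): 480x640x3 uint8, red, green, blue; 480x640 float32, m along the optical axis (not along the pixel's ray), 0 where there is no reading.
- r.get_calibration(name): a dict with "camera_matrix" (3x3 intrinsics, pixels), "R" (3x3) and "t" (3): a world point X has camera coordinates R X + t. Camera axes: x right, y down, z forward; pixel columns grow to the right and rows downward; lengths in m; the calibration is good to about 2 mm. A picture is of the moment at which its call begins. get_calibration takes no time and is no camera call.
A pose or a line that the arm cannot do raises r.MotionError and nothing moves.
- r.job_done(): hands the job in, once; it reports no verdict.
The state is a dict: "t": time; "q": joint angles; "dq": joint speeds; "joint_torque": joint torques, N m; "eef_pos": TCP position; "tcp_rot": TCP orientation; "force": force on the tool from outside, world axes, zero at the start; "moment": the same for the moment, N m; "grip_width": finger opening in m.
Only numpy, scipy, OpenCV 4.12 (cv2) and the standard library are available. Lean on these libraries where they do the work, as an engineer would, in place of code of your own. Each camera call takes 0.05 s, during which the arm holds its last target. There are 200 camera calls.

TASK

Get the implant activator ready for the practice session: seat the orange hexagonal spacer on its flatted drive shaft, fully down on the deck, then the vial carousel on top of it, fully down on the spacer. Then stand each implant vial that is on the table in the carousel pocket of its cap's colour, fully home and upright, in the order of the pocket numbers 1 to 5 (blue, yellow, green, red, black; skip colours that have no vial). Last of all, when everything is in place, press the green start button and let it come up again; leave the denture, phone, cup and bottle where they are.

Things in the scene. Friction and masses are not known exactly. Their poses are not given: they have to be found in the camera images.
- shaft (a point): upright steel drive shaft of D section (20 mm diameter, one flat 6 mm from the axis; top 4 mm chamfered) standing 70 mm above the console's deck. This point is on its axis at deck level, 50 mm above the table. z up; +x points out through the flat (red dot on the deck on that side).
- activator: the activator's low white console, fixed, 50 mm tall; origin on the table under the shaft's axis, axes as the shaft's. It reaches 100 mm to +x, 180 mm to -x and 80 mm to either side.
- spacer_mid (a point): orange-anodised aluminium hexagon spacer, 36 mm across flats, 42 mm across corners, 32 mm tall, 90 g, with a D bore right through (22.4 mm, flat 7.2 mm from the axis). Point on its axis, 16 mm above its underside. z up; +x points out through the bore's flat (red mark on top). Hexagon faces look along +x and every 60 degrees. Fits the shaft only with +x along the shaft's +x.
- hub (a point): grey hexagonal hub in the middle of the carousel, 36 mm across flats, 42 mm across corners, 60 mm tall, with the same D bore as the spacer. Point on its axis, 45 mm above the carousel's underside: the height to grip. z up; +x points out through the bore's flat (red mark on top), towards pocket 1. Hub faces look along +x and every 60 degrees. Fits the shaft only with +x along the shaft's +x.
- carousel: vial carousel, 220 g: white round plate, 150 mm diameter, 4 mm thick, with five coloured pockets round the hub. Origin at the centre of its underside, axes as the hub's. Seated, its underside rests on the spacer's top, and it can still rock about 0.1 rad round the shaft; if it sits askew, a light push on the hub levels it.
- start (a joint): green round push button, 28 mm across, on the deck at the console's -x end; travel in m, 0 = up, 0.006 = fully down; a spring that takes 5 N fully down returns it. Pressed counts from about half-way.
- start_top (a point): centre of the top of the green start button when up (22 mm above the deck)
- pocket1 (a point): pocket 1 of the carousel, the blue one, marked with 1 black dot: centre of its mouth. An eight-sided cup, 29 mm across inside, 35 mm outside, 14 mm deep, its mouth 18 mm above the plate's underside and 52 mm from the carousel's axis. Pockets 1 to 5 run clockwise seen from above, 72 degrees apart. Axes as the carousel's.
- vial1_mid (a point): implant vial 1: upright closed glass vial with a blue cap and a heavy steel foot, 26 mm diameter, 50 mm tall, 50 g. This point is half-way up its axis (25 mm above its base); z is up its axis. In its pocket 36 mm of it stands out, so it is best gripped about 37 mm above its base. May be absent.
- pocket2 (a point): pocket 2 of the carousel, the yellow one, marked with 2 black dots: centre of its mouth. An eight-sided cup, 29 mm across inside, 35 mm outside, 14 mm deep, its mouth 18 mm above the plate's underside and 52 mm from the carousel's axis. Pockets 1 to 5 run clockwise seen from above, 72 degrees apart. Axes as the carousel's.
- vial2_mid (a point): implant vial 2: upright closed glass vial with a yellow cap and a heavy steel foot, 26 mm diameter, 50 mm tall, 50 g. This point is half-way up its axis (25 mm above its base); z is up its axis. In its pocket 36 mm of it stands out, so it is best gripped about 37 mm above its base. May be absent.
- pocket3 (a point): pocket 3 of the carousel, the green one, marked with 3 black dots: centre of its mouth. An eight-sided cup, 29 mm across inside, 35 mm outside, 14 mm deep, its mouth 18 mm above the plate's underside and 52 mm from the carousel's axis. Pockets 1 to 5 run clockwise seen from above, 72 degrees apart. Axes as the carousel's.
- vial3_mid (a point): implant vial 3: upright closed glass vial with a green cap and a heavy steel foot, 26 mm diameter, 50 mm tall, 50 g. This point is half-way up its axis (25 mm above its base); z is up its axis. In its pocket 36 mm of it stands out, so it is best gripped about 37 mm above its base. May be absent.
- pocket4 (a point): pocket 4 of the carousel, the red one, marked with 4 black dots: centre of its mouth. An eight-sided cup, 29 mm across inside, 35 mm outside, 14 mm deep, its mouth 18 mm above the plate's underside and 52 mm from the carousel's axis. Pockets 1 to 5 run clockwise seen from above, 72 degrees apart. Axes as the carousel's.
- vial4_mid (a point): implant vial 4: upright closed glass vial with a red cap and a heavy steel foot, 26 mm diameter, 50 mm tall, 50 g. This point is half-way up its axis (25 mm above its base); z is up its axis. In its pocket 36 mm of it stands out, so it is best gripped about 37 mm above its base. May be absent.
- pocket5 (a point): pocket 5 of the carousel, the black one, marked with 5 black dots: centre of its mouth. An eight-sided cup, 29 mm across inside, 35 mm outside, 14 mm deep, its mouth 18 mm above the plate's underside and 52 mm from the carousel's axis. Pockets 1 to 5 run clockwise seen from above, 72 degrees apart. Axes as the carousel's.
- vial5_mid (a point): implant vial 5: upright closed glass vial with a black cap and a heavy steel foot, 26 mm diameter, 50 mm tall, 50 g. This point is half-way up its axis (25 mm above its base); z is up its axis. In its pocket 36 mm of it stands out, so it is best gripped about 37 mm above its base. May be absent.
- denture: bystander: pink denture model, a horseshoe about 70 mm across and 24 mm tall; origin on the table under its middle
- phone: bystander: black mobile phone lying flat, 75 x 155 x 9 mm; origin at the centre of its underside
- cup: bystander: paper cup, 80 mm across, 95 mm tall; origin at the centre of its underside
- bottle: bystander: clear water bottle with a blue cap, 68 mm across, 200 mm tall; origin at the centre of its underside

How it is judged:
On the way, in this order (a step that is already met when the one before it is completed fails the run):
1. the spacer is fully down on the deck, over the shaft, flat to flat (horizontal distance between spacer_mid and shaft below 0.004 m and z of spacer_mid in the frame of shaft below 0.019 m and angle between spacer_mid's own z axis and vertical below 0.08 rad), for 0.3 s.
2. the carousel is fully down on the spacer, over the shaft, flat to flat (all of step 1 and horizontal distance between hub and shaft below 0.006 m and z of hub in the frame of shaft below 0.081 m and angle between hub's own z axis and vertical below 0.06 rad and angle between the x axis of hub and the x axis of shaft, either way round below 0.25 rad), for 0.3 s.
3. vial 1 (blue) stands on the floor of pocket 1 (horizontal distance between vial1_mid and pocket1 below 0.006 m and z of vial1_mid in the frame of pocket1 below 0.014 m and angle between vial1_mid's own z axis and vertical below 0.2 rad), for 0.2 s.
4. vial 2 (yellow) stands on the floor of pocket 2 (horizontal distance between vial2_mid and pocket2 below 0.006 m and z of vial2_mid in the frame of pocket2 below 0.014 m and angle between vial2_mid's own z axis and vertical below 0.2 rad), for 0.2 s.
5. vial 3 (green) stands on the floor of pocket 3 (horizontal distance between vial3_mid and pocket3 below 0.006 m and z of vial3_mid in the frame of pocket3 below 0.014 m and angle between vial3_mid's own z axis and vertical below 0.2 rad), for 0.2 s.
6. vial 4 (red) stands on the floor of pocket 4 (horizontal distance between vial4_mid and pocket4 below 0.006 m and z of vial4_mid in the frame of pocket4 below 0.014 m and angle between vial4_mid's own z axis and vertical below 0.2 rad), for 0.2 s.
7. vial 5 (black) stands on the floor of pocket 5 (horizontal distance between vial5_mid and pocket5 below 0.006 m and z of vial5_mid in the frame of pocket5 below 0.014 m and angle between vial5_mid's own z axis and vertical below 0.2 rad), for 0.2 s.
8. the start button is pressed (value of joint start above 0.003 m), for 0.05 s.
At the end, for the whole second after the job is handed in: Spacer on the shaft and down on the deck (3 mm); carousel on the shaft, down on the spacer (4 mm), level (0.06 rad); each vial present in the pocket of its colour (axis within 6 mm, bottomed within 3 mm, upright within 0.2 rad); all at rest, start button up again (all of step 2 and all of step 3 and all of step 4 and all of step 5 and all of step 6 and all of step 7 and linear speed of each of spacer, carousel, vial1, vial2, vial3, vial4, vial5 below 0.02 m/s and value of joint start below 0.002 m); the robot touches nothing.
It fails at once if the denture is moved by more than 30 mm (distance of denture from where it was at the start of the episode above 0.03 m).
It fails at once if the phone is moved by more than 30 mm (distance of phone from where it was at the start of the episode above 0.03 m).
It fails at once if the cup is moved by more than 30 mm (distance of cup from where it was at the start of the episode above 0.03 m).
It fails at once if the bottle is moved by more than 30 mm (distance of bottle from where it was at the start of the episode above 0.03 m).
It fails at once if start is pressed while a vial is not in its pocket (value of joint start above 0.003 m and (distance between vial1_mid and pocket1 above 0.03 m or distance between vial2_mid and pocket2 above 0.03 m or distance between vial3_mid and pocket3 above 0.03 m or distance between vial4_mid and pocket4 above 0.03 m or distance between vial5_mid and pocket5 above 0.03 m)).
Of vial1, vial2, vial3, vial4, vial5 only 3 to 5 are there at a start; the rules pass over those that are not, and their reading is None.
At some moment in a run one of spacer, carousel, vial1, vial2, vial3, vial4, vial5 may be knocked a few centimetres aside while the robot is not near it.
It also fails if it takes over 210 s, if anything falls off the work surface, if the arm or the gripper's body presses on something with over 40 N, if the wrist force passes 120 N, or if a joint passes its speed limit or range.

## Working session

There is one attempt and no reset: what is moved stays moved. The work goes in short steps, each a Python script; the robot and the scene stay as the last script left them, time stands still between calls to the robot, and variables do not carry over. Pictures are saved under pics/ and viewed, on a budget of 14 in all, crops included, one or two more only if the job needs it, and the job is handed in when it is done.

```bash
ls; mkdir -p pics; python3 - <<'E'
from bench import r
import cv2,numpy as np
for n in("scene","top"):
    im,d=r.get_image(n); cv2.imwrite(f"pics/{n}0.png",im[:,:,::-1]); np.save(f"pics/{n}0.npy",d)
    c=r.get_calibration(n); print(n,c["camera_matrix"],c["R"],c["t"], -c["R"].T@c["t"])
print(r.sense())
E
```

```text
pics
scene [[509.50202247   0.         319.81793903]
 [  0.         509.50202247 244.0214278 ]
 [  0.           0.           1.        ]] [[ 0.74711047  0.66466257  0.00704331]
 [ 0.55808435 -0.62148547 -0.54981603]
 [-0.36106482  0.41470408 -0.83525608]] [-0.44577007 -0.27638345  1.57566924] [ 1.0562035  -0.52891808  1.16726696]
top [[498.06572255   0.         328.60204093]
 [  0.         498.06572255 244.18918376]
 [  0.           0.           1.        ]] [[ 0.00771733 -0.99996907 -0.00151453]
 [-0.99259721 -0.00747684 -0.1212224 ]
 [ 0.12120733  0.00243883 -0.99262422]] [0.00279439 0.59786246 1.47009539] [0.41522871 0.00367911 1.53173084]
{'t': 0.1, 'q': array([ 1.04150084,  0.4266795 ,  0.07385953,  1.60652255, -0.03409528,
        1.11081813, -0.06714149]), 'dq': array([ 0.00055025, -0.00215644, -0.00142061, -0.00279603,  0.00184808,
        0.00100929, -0.00063558]), 'joint_torque': array([ 9.90537170e-03, -9.51541400e+01,  3.77283901e+00, -4.64410329e+01,
        1.99688366e-02,  6.27684407e-03,  7.92440051e-05]), 'eef_pos': array([ 0.25009229, -0.62659947,  0.25568314]), 'tcp_rot': array([[ 9.28768750e-01,  3.70659336e-01, -5.14785015e-04],
       [ 3.70659683e-01, -9.28768163e-01,  1.04851471e-03],
       [-8.94741656e-05, -1.16463775e-03, -9.99999318e-01]]), 'force': array([-0.84235038, -0.28329814,  0.20628072]), 'moment': array([-0.04150555, -0.01117179, -0.04201759]), 'grip_width': 0.08518643954015197}
```

View pics/top0.png

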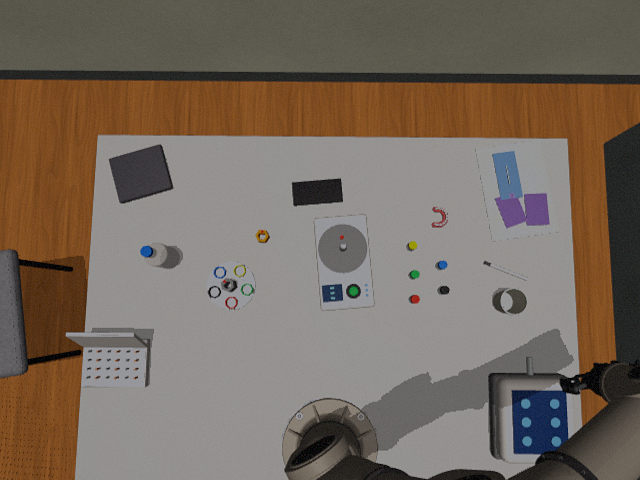

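View pics/scene0.png

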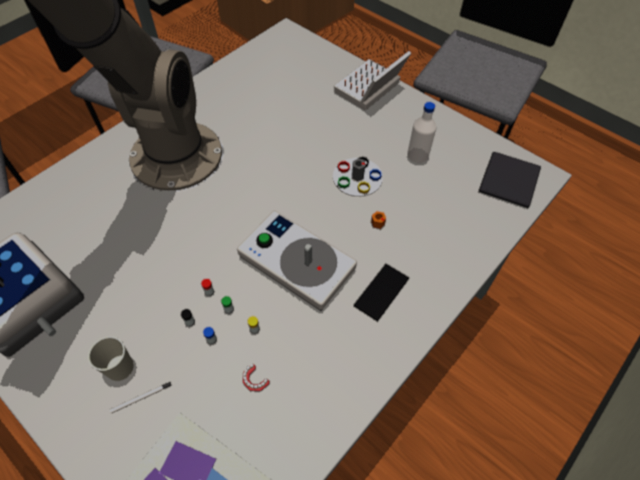

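```bash
cat > h.py <<'E'
import cv2,numpy as np
from bench import r
CAL={n:r.get_calibration(n) for n in("scene","top")}
def ray(n,uv,z):
    "back-project pixels (N,2) to plane height z"
    c=CAL[n]; K,R,t=c["camera_matrix"],c["R"],np.array(c["t"])
    uv=np.atleast_2d(np.asarray(uv,float)); o=-R.T@t
    d=(R.T@np.linalg.inv(K)@np.c_[uv,np.ones(len(uv))].T).T
    return o+d*((z-o[2])/d[:,2])[:,None]
def proj(n,X):
    c=CAL[n]; X=np.atleast_2d(X); p=(c["R"]@X.T).T+c["t"]; p=(c["camera_matrix"]@p.T).T
    return p[:,:2]/p[:,2:]
def cloud(n,d):
    v,u=np.mgrid[:480,:640]; c=CAL[n]
    P=np.stack([u,v,np.ones_like(u)],-1)@np.linalg.inv(c["camera_matrix"]).T*d[...,None]
    return (P-np.array(c["t"]))@c["R"]
HUE=dict(blue=(105,125),yellow=(25,35),green=(50,75),red=(0,5),orange=(8,20))
def blobs(im,col,smin=120,vmin=60,amin=6):
    hsv=cv2.cvtColor(im,cv2.COLOR_RGB2HSV)
    if col=="black": m=(im.max(2)<40)
    else:
        a,b=HUE[col]; h=hsv[...,0].astype(int)
        m=(h>=a)&(h<=b)
        if col=="red": m|=h>=175
        m&=(hsv[...,1]>smin)&(hsv[...,2]>vmin)
    k,l,s,c=cv2.connectedComponentsWithStats(m.astype(np.uint8))
    return [(c[i].round(2),s[i,4],s[i,:4]) for i in range(1,k) if s[i,4]>=amin]
E
python3 - <<'E'
from h import *
T=cv2.imread("pics/top0.png"); S=cv2.imread("pics/scene0.png")
def crop(im,x,y,w,h,W,H): return cv2.resize(im[y:y+h,x:x+w],(W,H),interpolation=cv2.INTER_CUBIC)
cv2.imwrite("pics/m0.png",np.vstack([np.hstack([crop(T,205,223,75,56+37,300,300)*1,crop(T,310,210,70,105,200,300),crop(S,325,145,75,90,250,300)]),
 np.hstack([crop(S,230,205,130,105,371,300),crop(T,400,230,54,80,202,300),crop(S,175,270,90,76,177,300)])]))
D=np.load("pics/top0.npy"); DS=np.load("pics/scene0.npy")
PT=cloud("top",D);PS=cloud("scene",DS)
for n,im,P in(("top",T,PT),("scene",S,PS)):
    for c in list(HUE)+["black"]:
        for b in blobs(im[...,::-1],c):
            u,v=b[0].round().astype(int); p=P[v,u]
            if .3<p[0]<1 and abs(p[1])<.5: print(n,c,b[0],b[1],b[2],p.round(3))
E
```

```text
top blue [145.72 250.93] 101 [140 246  12  11] [0.556 0.498 0.202]
top blue [442.46 264.35] 57 [439 261   8   8] [ 0.539 -0.331  0.051]
top blue [219.5 272. ] 42 [214 267  12  11] [0.513 0.341 0.003]
top blue [332.18 292.45] 241 [322 285  21  16] [ 0.454 -0.004  0.047]
top yellow [412.47 244.93] 57 [409 241   8   9] [ 0.596 -0.242  0.051]
top yellow [243.41 269.88] 17 [240 265   6  11] [0.52  0.269 0.006]
top yellow [234.85 269.54] 13 [234 266   4   9] [ 0.52   0.296 -0.004]
top green [414.49 274.08] 53 [411 271   8   8] [ 0.508 -0.247  0.054]
top green [242.23 288.54] 13 [241 284   5  10] [0.462 0.271 0.006]
top green [251.   289.67] 12 [249 285   4  10] [0.459 0.241 0.017]
top green [353.07 290.68] 72 [349 286   9  10] [ 0.456 -0.065  0.076]
top red [440.28 213.87] 54 [433 207  13  17] [0.415 0.004 1.532]
top red [435.75 225.38] 16 [432 223  11   4] [ 0.662 -0.323  0.018]
top red [341.33 236.75] 12 [340 235   4   4] [ 0.618 -0.03   0.052]
top red [224.43 281.29] 7 [223 280   4   3] [0.483 0.316 0.058]
top red [414.78 298.68] 60 [411 295   9   8] [ 0.435 -0.249  0.052]
top red [226.
[... 1516 characters left out ...]
 red [249.81 372.53] 47 [247 366   8  17] [ 0.674 -0.332  0.011]
scene red [256.82 386.88] 68 [243 381  26  10] [ 0.711 -0.345  0.015]
scene orange [378.07 219.39] 187 [372 211  14  18] [0.621 0.219 0.009]
scene black [364.42 158.92] 12 [361 158   7   4] [0.45  0.368 0.01 ]
scene black [357.91 163.18] 11 [356 162   4   4] [0.468 0.313 0.051]
scene black [357.69 173.62] 101 [353 168  11  12] [0.489 0.288 0.039]
scene black [277.92 233.  ] 13 [273 231  10   5] [ 0.468 -0.023  0.052]
scene black [264.61 242.72] 72 [257 236  15  11] [ 0.47  -0.073  0.062]
scene black [381.03 291.93] 1424 [355 265  53  55] [0.77  0.042 0.008]
scene black [186.34 314.56] 79 [182 310  10  10] [ 0.469 -0.341  0.048]
```

View pics/m0.png

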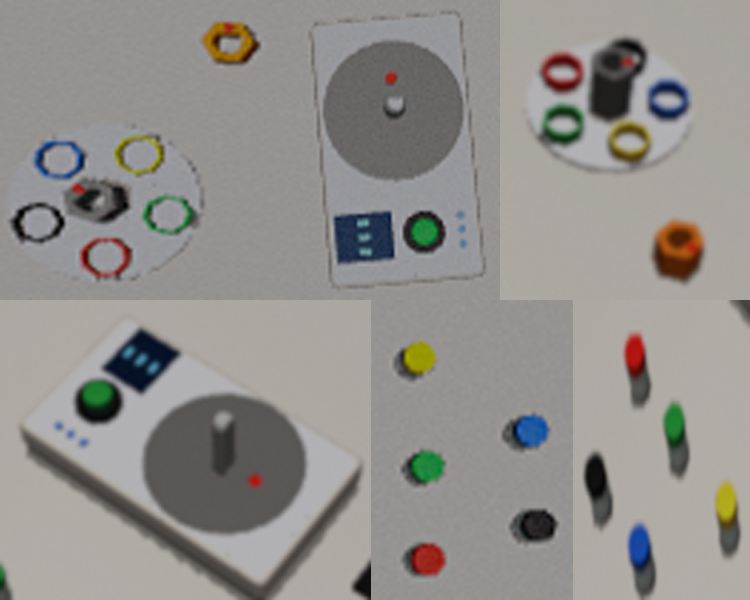

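```bash
cat >> h.py <<'E'
def hullc(m):
    k,l,s,c=cv2.connectedComponentsWithStats(m.astype(np.uint8)); i=1+np.argmax(s[1:,4])
    cs,_=cv2.findContours((l==i).astype(np.uint8),cv2.RETR_EXTERNAL,cv2.CHAIN_APPROX_NONE)
    h=cv2.convexHull(cs[0]); M=cv2.moments(h); return np.array([M["m10"],M["m01"]])/M["m00"],h[:,0],cs[0][:,0]
def window(shape,n,X,rad):
    "mask of pixels within rad of projection of X"
    u,v=proj(n,X)[0]; V,U=np.mgrid[:480,:640]; return np.hypot(U-u,V-v)<rad
def hsvmask(im,col,smin=100,vmin=40):
    hsv=cv2.cvtColor(im,cv2.COLOR_RGB2HSV).astype(int)
    if col=="black": return im.max(2)<60
    a,b=HUE[col]; m=(hsv[...,0]>=a)&(hsv[...,0]<=b)
    if col=="red": m|=hsv[...,0]>=172
    return m&(hsv[...,1]>smin)&(hsv[...,2]>vmin)
HUE.update(blue=(100,130),yellow=(20,38),green=(42,85),red=(0,7),orange=(5,20))
COL=["blue","yellow","green","red","black"]
E
cat > m1.py <<'E'
from h import *
I={n:cv2.imread(f"pics/{n}0.png")[...,::-1].copy() for n in("top","scene")}
D={n:np.load(f"pics/{n}0.npy") for n in I}
V0=dict(blue=(.54,-.333),yellow=(.597,-.245),green=(.511,-.25),red=(.438,-.251),black=(.467,-.335))
for n,im in I.items():
    print("==",n); P=cloud(n,D[n])
    near=lambda x,y,R:np.hypot(P[...,0]-x,P[...,1]-y)<R
    c,h,_=hullc(hsvmask(im,"orange")&window(im.shape,n,[.62,.217,.016],14)); print("spacer",c,ray(n,c,.016)[0])
    for k,(x,y) in V0.items():
        c,h,_=hullc(hsvmask(im,k)&window(im.shape,n,[x,y,.045],9)); print(k,ray(n,c,.045)[0].round(4),len(h))
    # pocket rings
    g=dict(blue=(.513,.341),yellow=(.52,.282),green=(.461,.256),red=(.42,.304),black=(.457,.36)); L=[];Q=[]
    for i,k in enumerate(COL):
        if n=="scene" and k=="black": continue
        c,h,_=hullc(hsvmask(im,k,70)&window(im.shape,n,[*g[k],.011],9)); p=ray(n,c,.011)[0][:2]; L.append(p)
        a=-np.deg2rad(72)*i; Q.append([.052*np.cos(a),.052*np.sin(a)])
    L=np.array(L);Q=np.array(Q); lc,qc=L.mean(0),Q.mean(0)
    U,s,Vt=np.linalg.svd((Q-qc).T@(L-lc)); R=Vt.T@U.T
    o=lc-R@qc; print("carousel",o,"yaw",np.arctan2(R[1,0],R[0,0]),"scale",s.sum()/((Q-qc)**2).sum(),"det",np.linalg.det(R),"res mm",(((Q@R.T+o)-L)*1e3).round(1).tolist())
    # console top by depth
    m=(P[...,2]>.04)&(P[...,2]<.062)&near(.53,-.03,.2); print("deck z",np.median(P[m][:,2]), "table z",np.median(P[near(.75,-.1,.05)][:,2]))
    q=ray(n,hullc(m)[1],.05)[:,:2].astype(np.float32); (cx,cy),(w,hh),an=cv2.minAreaRect(q); bx=cv2.boxPoints(((cx,cy),(w,hh),an))
    e=[bx[1]-bx[0],bx[2]-bx[1]]; e=max(e,key=np.linalg.norm); yaw=np.arctan(e[1]/e[0]); ux=np.array([np.cos(yaw),np.sin(yaw)])
    print("console",w,hh,"yaw",yaw,"shaft",np.array([cx,cy])+.04*ux)
    # gray disc
    g=im.astype(int).max(2); dm=(g<135)&(g>80)&(im.max(2)-im.min(2)<25)&near(.59,-.035,.085)
    c,h,_=hullc(cv2.morphologyEx(dm.astype(np.uint8),cv2.MORPH_OPEN,np.ones((3,3)))); q=ray(n,h,.05)[:,:2].astype(np.float32); print("disc",cv2.fitEllipse(q))
    c,_,_=hullc(hsvmask(im,"red")&window(im.shape,n,[.62,-.03,.05],7)); print("dot",ray(n,c,.05)[0])
    c,_,_=hullc(hsvmask(im,"green")&window(im.shape,n,[.46,-.066,.072],9)); print("button",ray(n,c,.07)[0])
    print("max z near shaft", P[near(.59,-.035,.03)][:,2].max())
    for nm,x,y,R in(("spacer",.62,.217,.03),("hub",.475,.31,.03)):
        c,_,_=hullc(hsvmask(im,"red")&window(im.shape,n,[x,y,.04],7)) if 0 else (None,0,0)
E
python3 m1.py
```

```text
== top
spacer [261.81355932 235.5819209 ] [0.62541109 0.21284169 0.016     ]
blue [ 0.5384 -0.3326  0.045 ] 8
yellow [ 0.5962 -0.2443  0.045 ] 10
green [ 0.5092 -0.2492  0.045 ] 12
red [ 0.436  -0.2498  0.045 ] 9
black [ 0.4633 -0.3367  0.045 ] 8
carousel [0.47351557 0.31061502] yaw 0.6976858880962273 scale 1.0193972685755905 det 1.0000000000000002 res mm [[0.1, 2.5], [-0.5, 3.5], [-2.1, -3.5], [0.8, 4.7], [1.6, -7.2]]
deck z 0.04890775398512141 table z -0.0008993447547128682
console 0.27801498770713806 0.15885375440120697 yaw 0.091833316 shaft [ 0.58331548 -0.03318335]
disc ((0.5845944881439209, -0.03355444595217705), (0.14688356220722198, 0.14813564717769623), 84.901611328125)
dot [ 0.61947262 -0.03099501  0.05      ]
button [ 0.45761076 -0.06586852  0.07      ]
max z near shaft 0.12547222320492898
== scene
spacer [378.21409214 219.28274616] [0.62501189 0.21373368 0.016     ]
blue [ 0.5409 -0.3346  0.045 ] 13
yellow [ 0.5989 -0.2453  0.045 ] 11
green [ 0.5122 -0.2511  0.045 ] 8
red [ 0.4381 -0.2509  0.045 ] 11
black [ 0.4678 -0.3395  0.045 ] 10
carousel [0.47369202 0.30769042] yaw 0.7187148005960735 scale 0.9974149089170569 det 1.0 res mm [[-0.3, 0.1], [0.6, -0.4], [-0.0, 0.2], [-0.2, 0.1]]
deck z 0.04928598299033165 table z -0.0007666576782452222
console 0.27946704626083374 0.16166478395462036 yaw 0.09362199 shaft [ 0.59088896 -0.03924589]
disc ((0.586158037185669, -0.033344123512506485), (0.1462213397026062, 0.14699968695640564), 44.406089782714844)
dot [ 0.62027042 -0.03020399  0.05      ]
button [ 0.4603774  -0.06681202  0.07      ]
max z near shaft 0.12329334836978553
```

```bash
cat >> h.py <<'E'
def allc(m):
    p=np.argwhere(m)[:,::-1].astype(np.int32)
    if len(p)<5: return None
    h=cv2.convexHull(p[:,None]); M=cv2.moments(h)
    return (np.array([M["m10"],M["m01"]])/M["m00"] if M["m00"]>0 else p.mean(0).astype(float)),h[:,0]
def Rz(a): return np.array([[-np.sin(a),np.cos(a),0],[np.cos(a),np.sin(a),0],[0,0,-1]]).T
E
python3 - <<'E'
from h import *
I={n:cv2.imread(f"pics/{n}0.png")[...,::-1].copy() for n in("top","scene")}
for n,im in I.items():
    hsv=cv2.cvtColor(im,cv2.COLOR_RGB2HSV)
    g=dict(blue=(.513,.341),yellow=(.525,.282),green=(.465,.256),red=(.422,.300),black=(.457,.36))
    for i,k in enumerate(COL):
        m=(im.max(2)<70) if k=="black" else hsvmask(im,k,50)
        c=allc(m&window(0,n,[*g[k],.011],8))
        if c: print(n,k,ray(n,c[0],.011)[0][:2].round(4),len(c[1]),np.ptp(c[1],axis=0))
    # red marks: redness weight
    im=im.astype(float)
    for nm,x,y,z,rad in(("spacer",.625,.213,.032,9),("hub",.4737,.308,.06,8)):
        w=(im[...,0]-im[...,1:].max(2)*(1.9 if nm=="spacer" else 1))
        w=np.where(window(0,n,[x,y,z],rad),w,0).clip(20)-20; w*=w>w.max()*.3
        V,U=np.mgrid[:480,:640]; c=np.array([(w*U).sum(),(w*V).sum()])/w.sum(); p=ray(n,c,z)[0]; print(n,nm,"mark",p[:2],"yaw",np.arctan2(p[1]-y,p[0]-x),np.hypot(p[1]-y,p[0]-x))
    # spacer hexagon silhouette vs yaw: IoU
    m=(hsvmask(im.astype(np.uint8),"orange",80,30)|(hsvmask(im.astype(np.uint8),"red",100,40)))&window(0,n,[.625,.213,.016],13)
    S=8
    def mask(x,y,a):
        t=a+np.pi/6+np.arange(6)*np.pi/3; R=.018/np.cos(np.pi/6)
        X=np.array([[x+R*np.cos(b),y+R*np.sin(b),z] for b in t for z in(0,.032)])
        h=cv2.convexHull(((proj(n,X)+.5)*S).astype(np.float32)).astype(np.int32)
        M=np.zeros((480*S,640*S),np.uint8)[:,:]; cv2.fillConvexPoly(M,h,255); return cv2.resize(M,(640,480),interpolation=cv2.INTER_AREA)/255.
    c0=allc(m)[0]; b=ray(n,c0,.016)[0]
    res=[]
    for a in np.deg2rad(np.arange(-30,30,5)):
        M=mask(b[0],b[1],a); res.append((np.abs(M-m).sum().round(1),np.rad2deg(a).round()))
    print(n,b,sorted(res)[:4], m.sum())
E
```

```text
top blue [0.5126 0.3415] 12 [12 12]
top yellow [0.5186 0.2799] 13 [12 11]
top green [0.4615 0.2569] 13 [12 12]
top red [0.4208 0.3024] 10 [12 11]
top black [0.4532 0.3549] 15 [12 11]
top spacer mark [0.6369984  0.21156632] yaw -0.11892529103179167 0.012083751346242417
top hub mark [0.48307286 0.31494875] yaw 0.6379540849066017 0.011667717503744192
top [0.62542579 0.21244324 0.016     ] [(np.float64(72.3), np.float64(0.0)), (np.float64(73.4), np.float64(-5.0)), (np.float64(73.5), np.float64(5.0)), (np.float64(74.9), np.float64(-10.0))] 78
scene blue [0.5135 0.342 ] 11 [12 11]
scene yellow [0.5187 0.282 ] 11 [12 11]
scene green [0.4614 0.2571] 12 [11 11]
scene red [0.4215 0.3033] 14 [12 12]
scene black [0.4555 0.3527] 12 [11 12]
scene spacer mark [0.6375798  0.21223882] yaw -0.060434441144223944 0.012602811259792873
scene hub mark [0.48351997 0.31486699] yaw 0.6102484457789236 0.011982793823400416
scene [0.62469783 0.2136166  0.016     ] [(np.float64(15.9), np.float64(-10.0)), (np.float64(16.2), np.float64(-5.0)), (np.float64(17.1), np.float64(0.0)), (np.float64(17.4), np.float64(-15.0))] 211
```

```bash
cat >> h.py <<'E'
G=.006
def over(x,y,z,a): r.reach(np.array([x,y,z+G]),Rz(a))
def ln(x,y,z,feed=.15,a=None): r.line_to(np.array([x,y,z+G]),feed=feed,rotation=None if a is None else Rz(a))
def snap(tag):
    o={}
    for n in("top","scene"):
        im,d=r.get_image(n); cv2.imwrite(f"pics/{n}{tag}.png",im[:,:,::-1]); np.save(f"pics/{n}{tag}.npy",d); o[n]=(im,d)
    return o
def crops(tag,X,w=80,h=60,k=5,name=None):
    o=[]
    for n in("top","scene"):
        im=cv2.imread(f"pics/{n}{tag}.png"); u,v=proj(n,X)[0].round().astype(int)
        o.append(cv2.resize(im[max(v-h//2,0):v+h//2,max(u-w//2,0):u+w//2],(w*k,h*k),interpolation=cv2.INTER_CUBIC))
    cv2.imwrite(f"pics/{name or 'c'+tag}.png",np.hstack(o))
def down(x,y,z0,z1,lim=12,step=.003,feed=.05):
    "lower grasp point z0->z1 in steps, stop on force; returns reached z, force"
    f0=r.sense()["force"][2]; z=z0
    while z>z1+1e-6:
        z=max(z-step,z1); ln(x,y,z,feed); f=r.sense()["force"][2]-f0
        if abs(f)>lim: return z,f
    return z,f
E
python3 - <<'E'
from h import *
a=-.09-np.pi/3
over(.6251,.2132,.12,a); r.command_gripper(.06)
print(r.sense()["t"])
ln(.6251,.2132,.024,.1)
r.command_gripper(.0); s=r.sense(); print(s["t"],s["grip_width"],s["eef_pos"],s["force"])
ln(.6251,.2132,.17,.15)
a2=.092-np.pi/3
over(.585,-.0335,.17,a2); s=r.sense(); print(s["t"],s["q"].round(2),s["eef_pos"],s["grip_width"])
snap("1"); crops("1",[.585,-.0335,.12],80,120,5)
E
```

```text
3.725
5.175 0.03509956319735456 [0.62555473 0.21332741 0.03094818] [-1.36091837 -1.01336513  6.89767159]
7.2833 [ 0.53  0.47 -0.75  1.85  0.38  0.97 -1.34] [ 0.58532327 -0.03204099  0.17598923] 0.03498379423418156
```

View pics/c1.png

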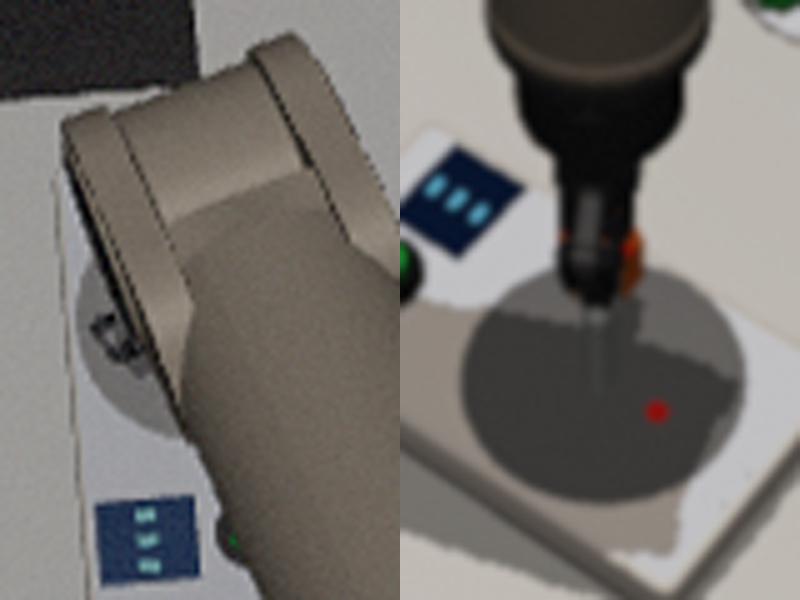

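```bash
python3 - <<'E'
from h import *
r.hold(.3)
s=r.sense(); p=s["eef_pos"]; print(s["t"],p,s["tcp_rot"][:,1],s["tcp_rot"][:,2])
im=cv2.imread("pics/scene1.png")[...,::-1].copy()
x,y=p[:2]; zg=p[2]-.006
u,v=proj("scene",[x,y,zg])[0]; print("grasp px",u,v)
m=window(0,"scene",[x,y,zg],14)&(im[...,0].astype(int)>1.5*im[...,2])&(im[...,0]>40)
q=np.argwhere(m)[:,::-1]; print("u",q[:,0].min(),q[:,0].max(),"v",q[:,1].min(),q[:,1].max(),len(q))
for vv in range(q[:,1].min(),q[:,1].max()+1): print(vv,sorted(q[q[:,1]==vv][:,0]))
a=.092; t=a+np.pi/6+np.arange(6)*np.pi/3; R=.018/np.cos(np.pi/6)
zb=zg-.024
X=np.array([[x+R*np.cos(b),y+R*np.sin(b),z] for z in(zb,zb+.032) for b in t]); print(proj("scene",X).round(1).tolist())
print("mark", proj("scene",[x+.0123*np.cos(a),y+.0123*np.sin(a),zb+.032]))
# brightened big crop
c=im[195:275,290:350][...,::-1].astype(float); c=(255*(c/255)**.5).astype(np.uint8)
cv2.imwrite("pics/c1b.png",cv2.resize(c,None,fx=7,fy=7,interpolation=cv2.INTER_NEAREST))
E
```

```text
7.6833 [ 0.58511633 -0.03291959  0.17599196] [ 5.78117712e-01 -8.15953373e-01 -6.38093284e-05] [ 4.83539283e-05  1.12461807e-04 -9.99999993e-01]
grasp px 307.4650078589552 234.39235506716253
u 300 316 v 231 245 56
231 [np.int64(314)]
232 [np.int64(300), np.int64(301), np.int64(314), np.int64(315)]
233 [np.int64(300), np.int64(301), np.int64(313), np.int64(314), np.int64(315)]
234 [np.int64(308), np.int64(312), np.int64(313), np.int64(314), np.int64(315), np.int64(316)]
235 [np.int64(312), np.int64(313), np.int64(314), np.int64(315), np.int64(316)]
236 [np.int64(312), np.int64(313), np.int64(314), np.int64(315)]
237 [np.int64(312), np.int64(313), np.int64(314), np.int64(315)]
238 [np.int64(313), np.int64(314), np.int64(315)]
239 [np.int64(313), np.int64(314), np.int64(315), np.int64(316)]
240 [np.int64(312), np.int64(313), np.int64(314), np.int64(315), np.int64(316)]
241 [np.int64(312), np.int64(313), np.int64(314), np.int64(315)]
242 [np.int64(312), np.int64(313), np.int64(314), np.int64(315)]
243 [np.int64(312), np.int64(313), np.int64(314)]
244 [np.int64(312), np.int64(313)]
245 [np.int64(312), np.int64(313)]
[[316.2, 240.9], [312.8, 234.3], [304.3, 233.5], [299.1, 239.2], [302.4, 245.8], [311.0, 246.7], [316.2, 233.3], [312.7, 226.7], [304.0, 225.9], [298.7, 231.6], [302.1, 238.3], [310.9, 239.2]]
mark [[311.58997467 235.04451212]]
```

View pics/c1b.png

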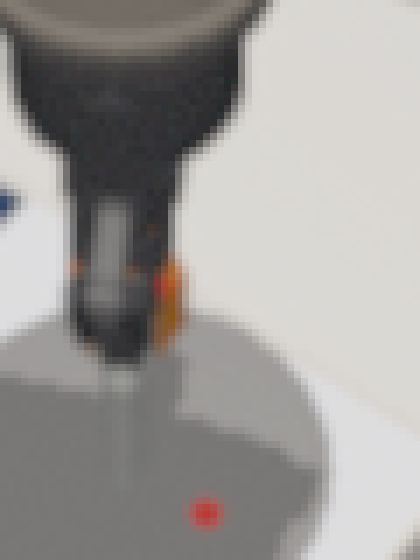

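```bash
cat >> h.py <<'E'
def peg(x,y,zstart,zin,zend,lim=12):
    "lower onto the shaft, searching sideways when it lands before zin"
    offs=[(0,0)]+[(R*np.cos(t),R*np.sin(t)) for R in(.0015,.003) for t in np.arange(0,2*np.pi,np.pi/3)]
    for dx,dy in offs:
        ln(x+dx,y+dy,zstart,.08); z,f=down(x+dx,y+dy,zstart,zin,lim); print("try",round(dx,4),round(dy,4),"z",round(z,4),"f",round(f,1))
        if abs(f)<lim:
            z,f=down(x+dx,y+dy,zin,zend,20,.008,.06); print("down to",z,f); return x+dx,y+dy,z
    return None
E
python3 - <<'E'
from h import *
ln(.585,-.0335,.150,.1)
print(peg(.585,-.0335,.150,.132,.0745)); s=r.sense(); print(s["t"],s["eef_pos"],s["force"],s["grip_width"])
E
```

```text
try 0 0 z 0.132 f -2.4
down to 0.0745 25.303828955873424
(0.585, -0.0335, 0.0745)
12.0167 [ 0.58521154 -0.03335774  0.08030792] [-1.33545669  0.44430879 21.71163101] 0.03533174454484429
```

```bash
cat >> h.py <<'E'
def carousel(o,x,y,yaw,z0=0.,skip=()):
    "refine carousel pose per camera from guess; print, return dict"
    out={}
    for n,(im,d) in o.items():
        L=[];Q=[]
        for i,k in enumerate(COL):
            if (n,k) in skip or (n=="scene" and k=="black"): continue
            b=yaw-np.deg2rad(72)*i; g=[x+.052*np.cos(b),y+.052*np.sin(b),z0+.011]
            m=(im.max(2)<70) if k=="black" else hsvmask(im,k,50)
            c=allc(m&window(0,n,g,9))
            if c is None or len(c[1])<8: continue
            L.append(ray(n,c[0],z0+.011)[0][:2]); a=-np.deg2rad(72)*i; Q.append([.052*np.cos(a),.052*np.sin(a)])
        if len(L)<3: print(n,"rings seen",len(L)); continue
        L=np.array(L);Q=np.array(Q); lc,qc=L.mean(0),Q.mean(0)
        U,s,Vt=np.linalg.svd((Q-qc).T@(L-lc)); R=Vt.T@U.T; t=lc-R@qc
        out[n]=(*t,np.arctan2(R[1,0],R[0,0])); print(n,"carousel",np.round(out[n],4),"rms mm",(1e3*np.sqrt(((Q@R.T+t-L)**2).sum(1).mean())).round(2),len(L))
    return out
E
python3 - <<'E'
from h import *
r.command_gripper(.05); ln(.585,-.0335,.17,.15); over(.53,.13,.2,-.33); print(r.sense()["t"])
o=snap("2"); carousel(o,.4737,.3078,.71); crops("2",[.56,.15,.05],130,110,3)
im,d=o["scene"]
for n,(im,d) in o.items():
    c=allc(hsvmask(im,"orange")&window(0,n,[.585,-.0335,.066],14)); print(n,"spacer",c and ray(n,c[0],.066)[0])
E
```

```text
13.825
top carousel [0.4732 0.307  0.7137] rms mm 0.52 5
scene rings seen 2
top spacer [ 0.58444426 -0.03469012  0.066     ]
scene spacer [ 0.58498334 -0.03414399  0.066     ]
```

View pics/c2.png

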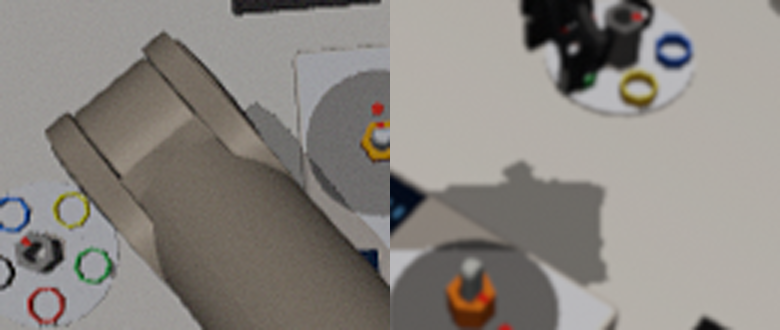

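```bash
python3 - <<'E'
from h import *
x,y,w=.4735,.3075,.713
a=w-np.pi/3
over(x,y,.14,a); r.command_gripper(.055); ln(x,y,.045,.1); r.command_gripper(0); s=r.sense(); print(s["t"],s["grip_width"],s["eef_pos"],s["force"])
ln(x,y,.2,.15); over(.585,-.0335,.2,.092-np.pi/3); r.hold(.3)
s=r.sense(); print(s["t"],s["eef_pos"],s["grip_width"],s["moment"])
o=snap("3"); carousel(o,.585,-.0335,.092,.155); crops("3",[.585,-.0335,.12],130,110,3)
E
```

```text
16.3583 0.03492557009934302 [0.47389916 0.30769721 0.05177513] [-1.37055703 -1.26055022  6.9002005 ]
19.1917 [ 0.58499345 -0.03270408  0.20604809] 0.035370992928010624 [-0.00232145  0.00610057  0.01972515]
top rings seen 2
scene carousel [ 0.5827 -0.0354  0.1556] rms mm 3.63 4
```

View pics/c3.png

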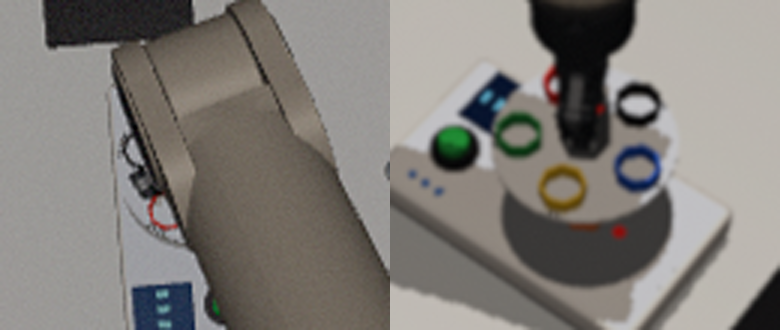

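```bash
python3 - <<'E'
from h import *
im=cv2.imread("pics/scene3.png")[...,::-1].copy()
carousel({"scene":(im,None)},.585,-.0335,.092,.155,skip=[("scene","red")])
r.hold(.2); print(r.sense()["eef_pos"],r.sense()["t"])
E
```

```text
scene carousel [ 0.5853 -0.0335  0.0931] rms mm 0.33 3
[ 0.58498696 -0.03348372  0.2059972 ] 19.4917
```

Centred and aligned; lower it.

```bash
python3 - <<'E'
from h import *
ln(.585,-.0335,.172,.1)
print(peg(.585,-.0335,.172,.155,.127)); s=r.sense(); print(s["t"],s["eef_pos"],s["force"],s["grip_width"])
E
```

```text
try 0 0 z 0.155 f -0.1
down to 0.127 10.293948599407647
(0.585, -0.0335, 0.127)
22.775 [ 0.58581227 -0.03316875  0.13376589] [-1.21428202  1.08396376  7.742492  ] 0.03492165922820841
```

```bash
cat >> h.py <<'E'
V0=dict(blue=(.5395,-.3335),yellow=(.5975,-.245),green=(.5107,-.250),red=(.437,-.2503),black=(.4655,-.338))
def vials(o,guess=V0):
    for n,(im,d) in o.items():
        for k,(x,y) in guess.items():
            c=allc(hsvmask(im,k)&window(0,n,[x,y,.045],9))
            print(n,k,ray(n,c[0],.045)[0][:2].round(4) if c else None, np.ptp(c[1],axis=0) if c else "")
E
python3 - <<'E'
from h import *
r.command_gripper(.055); ln(.585,-.0335,.21,.15); over(.5,.2,.25,.092-np.pi/3); print(r.sense()["t"])
o=snap("4"); carousel(o,.585,-.0335,.092,.082); vials(o); crops("4",[.54,-.12,.05],200,150,2)
n="scene"; im,d=o[n]; P=cloud(n,d)
crops("4",[.585,-.0335,.08],80,100,5)
for n in o:
    P=cloud(n,o[n][1]); D=np.hypot(P[...,0]-.585,P[...,1]+.0335)
    m=(D<.073)&(D>.025)&(P[...,2]>.07)&(P[...,2]<.095); A=np.c_[P[m][:,:2]-[.585,-.0335],np.ones(m.sum())]; w=np.ones(m.sum(),bool)
    for _ in range(5):
        c=np.linalg.lstsq(A[w],P[m][w,2],rcond=None)[0]; w=abs(A@c-P[m][:,2])<.002
    print(n,"plate tilt",c[:2],"z",c[2],w.sum())
E
```

```text
24.7917
top carousel [ 0.5853 -0.0338  0.0938] rms mm 0.47 5
scene carousel [ 0.5845 -0.0327  0.0945] rms mm 1.71 4
top blue [ 0.5384 -0.3326] [8 7]
top yellow [ 0.5962 -0.2441] [8 8]
top green [ 0.5091 -0.2497] [7 8]
top red None 
top black [ 0.4633 -0.3367] [8 7]
scene blue [ 0.5409 -0.3346] [10 11]
scene yellow [ 0.5989 -0.2453] [ 9 11]
scene green [ 0.5122 -0.2508] [8 9]
scene red None 
scene black [ 0.468  -0.3395] [ 9 10]
top plate tilt [-2.56640678e-06 -3.70869688e-04] z 0.08501447985132624 710
scene plate tilt [0.00358596 0.00274017] z 0.0855890003783105 850
```

View pics/c4.png

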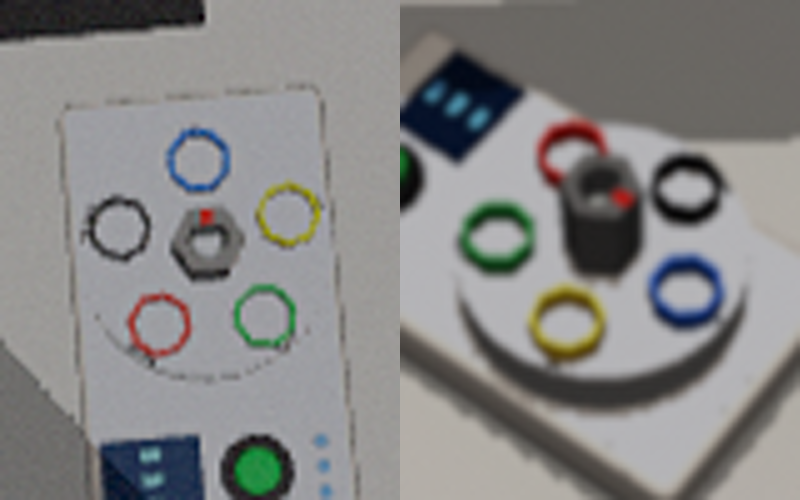

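```bash
cat >> h.py <<'E'
CX,CY,CW=.585,-.0335,.094
def pocket(i):
    b=CW-np.deg2rad(72)*(i-1); return CX+.052*np.cos(b),CY+.052*np.sin(b),b
def place(i,x,y,a_off=np.pi/2):
    px,py,b=pocket(i); a=b+a_off; a=(a+np.pi)%np.pi-np.pi  # in [-pi,0)
    if a<-2.4: a+=np.pi
    a0=a+np.pi/2 if a<-.8 else a-np.pi/2
    over(x,y,.13,a0); r.command_gripper(.05); ln(x,y,.037,.12); r.command_gripper(0); r.command_gripper(.045)
    ln(x,y,.037,.1,a); r.hold(.1); r.command_gripper(0); s=r.sense(); print("gripped",s["t"],s["grip_width"],s["eef_pos"])
    if s["grip_width"]<.02: print("missed"); return
    ln(x,y,.2,.2); over(px,py,.2,a); ln(px,py,.15,.1); r.hold(.15)
    res=peg(px,py,.145,.131,.1235,8); s=r.sense(); print(res,s["t"],s["eef_pos"],s["force"])
    return res
def leave(i,res):
    px,py,_=pocket(i); r.command_gripper(.045); ln(res[0],res[1],.21,.2)
E
python3 - <<'E'
from h import *
res=place(1,.5397,-.3336)
snap("5"); crops("5",[.585,-.0335,.1],100,100,4)
if res: leave(1,res); print(r.sense()["t"])
o=snap("6")
E
```

```text
gripped 30.8167 0.024668046581368133 [ 0.53978006 -0.3337215   0.04316734]
try 0 0 z 0.131 f -1.7
down to 0.1235 1.5023751454920946
(np.float64(0.6367704331124585), np.float64(-0.028619195215084887), 0.1235) 35.575 [ 0.63656444 -0.02862621  0.12905607] [-0.72296554  0.26408841  0.69427097]
36.5917
```

```bash
python3 -c "
import cv2,numpy as np
a=cv2.imread('pics/c5.png');b=cv2.imread('pics/scene6.png')
cv2.imwrite('pics/d6.png',np.vstack([a[60:360],cv2.resize(b[150:400,60:460],(480,300))[:, :].copy() if 0 else cv2.copyMakeBorder(cv2.resize(b[150:400,60:460],(480,300)),0,0,0,320,0)]))"
```

```text
(no output)
```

View pics/d6.png

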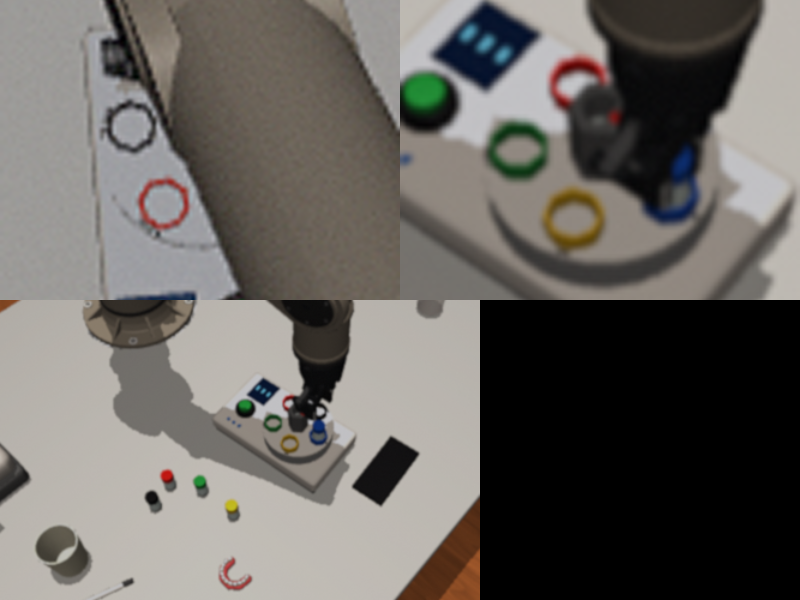

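```bash
python3 - <<'E'
from h import *
import os
o={n:(cv2.imread(f"pics/{n}6.png")[...,::-1].copy(),None) for n in("top","scene")}
p=ray("scene",[199,297],.045)[0]; print(p)
vials(o,{**{k:V0[k] for k in("yellow","green","black")},"red":p[:2]})
E
```

```text
[ 0.45346259 -0.28733009  0.045     ]
top yellow [ 0.5962 -0.2442] [8 8]
top green [ 0.5091 -0.2497] [7 8]
top black [ 0.4633 -0.3366] [8 7]
top red [ 0.4489 -0.2859] [8 7]
scene yellow [ 0.5989 -0.2454] [ 9 11]
scene green [ 0.5122 -0.251 ] [8 9]
scene black [ 0.4679 -0.3394] [ 9 10]
scene red [ 0.4519 -0.2869] [ 9 11]
```

```bash
python3 - <<'E'
from h import *
for i,k in((2,"yellow"),(3,"green")):
    res=place(i,*V0[k])
    if not res: break
    leave(i,res)
print(r.sense()["t"]); over(.5,.2,.25,-.9)
o=snap("7"); p=ray("scene",[199,297],.045)[0]
vials(o,{"black":V0["black"],"red":p[:2]}); crops("7",[.585,-.0335,.1],80,100,5)
E
```

```text
gripped 41.575 0.02449439224585204 [ 0.59760636 -0.24498044  0.04322818]
try 0 0 z 0.131 f -0.1
down to 0.1235 1.4383256474983654
(np.float64(0.6056398648333593), np.float64(-0.0812283561382608), 0.1235) 45.8167 [ 0.60554397 -0.08123064  0.12912263] [-0.66469687 -0.69578942  0.65163933]
gripped 51.5333 0.02456797262573793 [ 0.5106976  -0.25005699  0.04309928]
try 0 0 z 0.131 f 1.1
down to 0.1235 -0.2183762098677819
(np.float64(0.5459857048777611), np.float64(-0.06787855110551996), 0.1235) 55.8417 [ 0.54594328 -0.06784324  0.12916343] [ 1.17049507  0.1675486  -0.21193701]
56.7583
top black [ 0.4633 -0.3368] [8 7]
top red [ 0.4487 -0.2857] [8 7]
scene black [ 0.468  -0.3395] [ 9 10]
scene red [ 0.4518 -0.2869] [ 9 11]
```

View pics/c7.png

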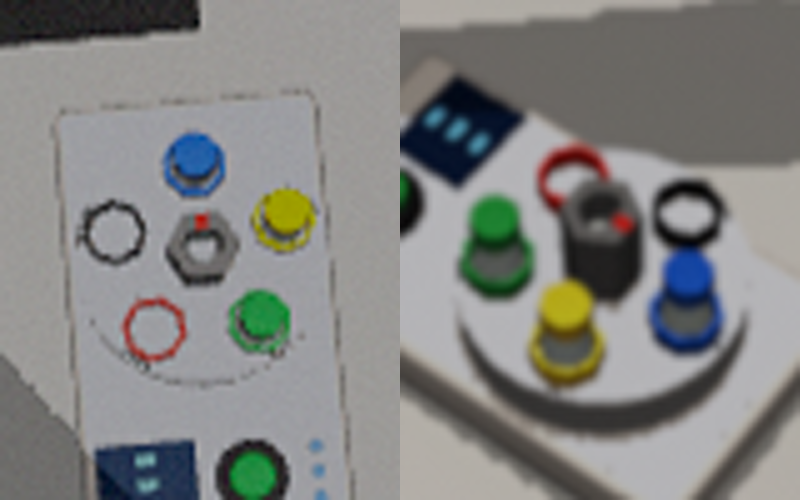

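```bash
python3 - <<'E'
from h import *
for i,p in((4,(.4503,-.2864)),(5,(.4656,-.338))):
    res=place(i,*p)
    if not res: break
    leave(i,res)
print(r.sense()["t"]); over(.5,.2,.25,-.9); r.command_gripper(0)
o=snap("8"); crops("8",[.585,-.0335,.1],80,100,5)
for n,(im,d) in o.items():
    P=cloud(n,d); c=allc(hsvmask(im,"green")&window(0,n,[.459,-.066,.072],9)); print(n,"button",ray(n,c[0],.072)[0])
    D=np.hypot(P[...,0]-.459,P[...,1]+.066); print(np.median(P[D<.008][:,2]))
    for i in range(5):
        x,y,_=pocket(i+1); c=allc(hsvmask(im,COL[i])&window(0,n,[x,y,.131],6)); print(n,COL[i],(ray(n,c[0],.131)[0][:2]-[x,y]).round(4) if c else None)
        D=np.hypot(P[...,0]-x,P[...,1]-y); print("  top z",np.percentile(P[D<.01][:,2],[50,90]).round(4))
E
```

```text
gripped 63.7 0.02452318080458621 [ 0.45028972 -0.28646366  0.04315218]
try 0 0 z 0.131 f -0.3
down to 0.1235 0.0809904143860382
(np.float64(0.5402479747339778), np.float64(-0.007018756928925809), 0.1235) 68.3667 [ 0.54027722 -0.0070324   0.12921162] [0.35381018 0.04301692 0.02677459]
gripped 74.5417 0.024688771256624158 [ 0.46565979 -0.33797596  0.0432144 ]
try 0 0 z 0.131 f -0.1
down to 0.1235 0.9935746058360758
(np.float64(0.596356022442443), np.float64(0.017244859387791474), 0.1235) 79.4917 [0.59633165 0.01721296 0.12919588] [ 0.18493331 -1.48470453  0.75781039]
80.4083
top button [ 0.45769377 -0.06561557  0.072     ]
0.07011039203536602
top blue [-0.0008 -0.    ]
  top z [0.1352 0.1394]
top yellow [0.0002 0.0002]
  top z [0.1347 0.1382]
top green [ 0.0006 -0.0007]
  top z [0.1355 0.1376]
top red [ 0.0003 -0.0001]
  top z [0.1346 0.1381]
top black [-0.0016 -0.001 ]
  top z [0.1347 0.1395]
scene button [ 0.46146342 -0.0676543   0.072     ]
0.07160759494511997
scene blue [0.0014 0.0005]
  top z [0.1361 0.1381]
scene yellow [0.0016 0.0002]
  top z [0.135  0.1369]
scene green [ 0.0026 -0.0015]
  top z [0.1362 0.1386]
scene red [0.0013 0.    ]
  top z [0.1354 0.1371]
scene black [ 0.0018 -0.0013]
  top z [0.1352 0.1373]
```

View pics/c8.png

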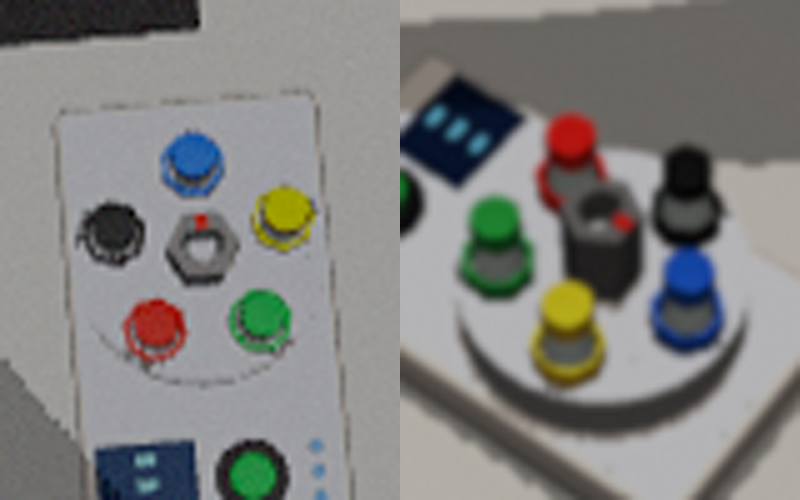

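```bash
python3 - <<'E'
from h import *
x,y=.4595,-.0665
r.reach(np.array([x,y,.16]),Rz(.092-np.pi/2)); r.line_to(np.array([x,y,.103]),feed=.1); r.hold(.2)
f0=r.sense()["force"][2]; z=.103
while z>.0895:
    z-=.0015; r.line_to(np.array([x,y,z]),feed=.04); r.hold(.1); s=r.sense(); f=s["force"][2]-f0; print(round(z,4),s["eef_pos"][2].round(4),round(f,2))
    if f>5.5: break
r.hold(.2); im,d=r.get_image("scene"); cv2.imwrite("pics/press.png",im[...,::-1])
r.line_to(np.array([x,y,.16]),feed=.1); over(.5,.2,.25,-.9); print(r.sense()["t"])
o=snap("9"); crops("9",[.54,-.05,.1],100,120,4)
for n,(im,d) in o.items():
    P=cloud(n,d); D=np.hypot(P[...,0]-.459,P[...,1]+.066); print(n,"button z",np.median(P[D<.008][:,2]))
    for i in range(5):
        X,Y,_=pocket(i+1); D=np.hypot(P[...,0]-X,P[...,1]-Y); print(COL[i],np.median(P[D<.01][:,2]).round(4))
E
```

```text
0.1015 0.1015 -0.7
0.1 0.1 -0.1
0.0985 0.0985 0.07
0.097 0.0971 0.85
0.0955 0.0955 1.85
0.094 0.094 2.89
0.0925 0.0925 4.26
0.091 0.091 6.05
88.9333
top button z 0.07077801313452464
blue 0.1347
yellow 0.1354
green 0.1347
red 0.1352
black 0.1366
scene button z 0.07158967783981902
blue 0.1358
yellow 0.1354
green 0.1356
red 0.1352
black 0.1356
```

View pics/c9.png

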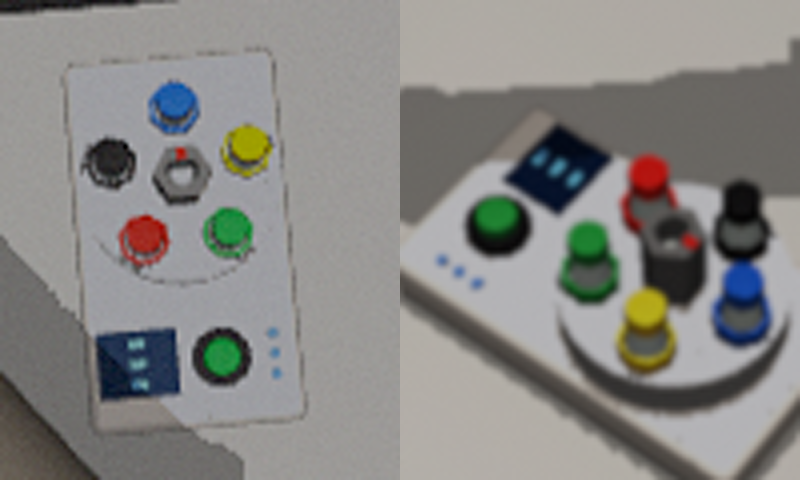

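The button went fully down (force rose linearly to 6 N) and is up again. All five vials are home in their pockets, and the arm is clear.

```bash
python3 -c "
from bench import r
print(r.job_done(), r.sense()['t'])"
```

```text
the job is handed in; nothing more can be done
the job is handed in; nothing more can be done
```

The job is handed in at about 89 s of the 210 s allowed, with every step done in order; no verdict is reported.

- **Assembly:** The spacer and then the carousel went onto the shaft, both on the first try. All five vials were present, and went into pockets 1 to 5 in order. After that I pressed the start button and let it come up.
- **Disturbance:** The red vial was knocked about 4 cm aside during the run. I found it again in the images and placed it normally.
- **Last checks:**
  - The carousel plate was level to within 0.005 rad when I seated it, with its top at 85–86 mm against 86 mm expected.
  - All five vial tops read 135–137 mm against 136 mm expected, and their axes were within about 3 mm of the pocket centres before the press.
  - The button force rose to 6 N over about 6 mm of travel, and its top is back at 71–72 mm against 72 mm expected.
- **Less certain:** I judged the spacer's seating from its height and the contact force, plus a picture, not from a direct depth reading. The two cameras differed by 2–5 mm on vial and button positions, so I used the average.
- **Bystanders:** The robot never worked near the denture, phone, cup or bottle. I did not re-measure their positions at the end.

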